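# Level the sprung equipment shelf in a prep kitchen

## Task

Lay the yellow spirit level lengthways inside the blue outline on the white equipment shelf, and let go of it. Then take the red knob of the levelling foot, press it down firmly so that the rubber foot stands on its pad as it will under the machine's weight, and turn it until the bubble lies centred between the two black lines. Finish while still pressing the knob, with the foot on its pad, the bubble centred and the level untouched in its outline; leave the spice jar and the steel cup alone.

Things in the scene. Friction and masses are not known exactly. Their poses are not given: they have to be found in the camera images.
- level: Loose yellow spirit level: bar 150 mm long (its x), 26 wide (y), 38 high, about 0.25 kg, upright on the counter at the start. Origin: centre of underside, z up. Middle 96 mm of its top is a green trough 30 mm up, with two black lines across it (centres 30 mm apart) and the bubble; the end blocks are 38 mm high. Grip it across its width. On the shelf either way round will do.
- level_mid (a point): Point on the level midway between its two black lines, 33 mm above its underside; axes as the level's.
- bubble_mid (a point): Centre of the bubble, a pale capsule 19 mm long that runs along the level's x in the trough, at most 27 mm off the middle. It drifts to the HIGH end, 0.9 mm for each milliradian of tilt along the level, and settles in about 1.5 s. It counts as centred within 5 mm of the middle, so when it lies wholly between the lines.
- shelf: White shelf plate 360 x 180 x 6 mm, hinged on a low dark stand fixed to the counter. Origin: on the hinge line in the top face, on its centre line 15 mm from the plate's end, 80 mm above the counter; x runs along the shelf to the knob end, z is the top face's normal. It only tilts about its y. A spring holds the knob end up about 0.05 rad, so the foot hangs clear of its pad.
- outline (a point): Centre of the blue outline for the level (180 mm along the shelf's x, 56 mm across, line 5 mm wide), in the shelf's top face at its x = 115 mm, y = 0; axes as the shelf's. It tilts with the shelf.
- knob: Red knob on the shelf, at its x = 310 mm, y = 0. Origin: on its axis in the shelf's top face. A flange 56 mm across, 4 to 12 mm above the origin, carries an upright grip bar 46 mm long (knob's x), 14 mm thick (y), 12 to 40 mm above the origin. Closed fingertips can press on the flange beside the bar. Turning takes 0.15 N m or so; it stays where left. 7 N down on it brings the shelf to level.
- foot: Rubber foot on the knob's screw, 32 mm across, 10 thick, under the knob; origin: centre of underside. Clockwise from above lengthens it 6 mm per rad. Pressed on its pad, anticlockwise lowers the knob end 6 mm per rad (follow it down) and shifts the bubble about 17 mm per rad. It starts too long, by 0.5 to 1.5 rad of turning. At the end 2 N or more must bear on the pad: press 10 to 20 N in all.
- pad: Dark steel pad under the foot, 60 mm across, top face about 12 mm above the counter. Its height differs unseen by up to 1.5 mm either way from one run to the next; it does not move.
- spice_jar: Bystander: spice jar with black cap, 52 mm across and 105 mm high, origin at the centre of its underside. Leave it alone.
- steel_cup: Bystander: steel cup, 80 mm across and 85 mm high, origin at the centre of its underside. Leave it alone.
Things that resemble listed ones, but are neither listed nor needed, are in the scene too. Of the things shaped like the level, the yellow one is meant.

How it is judged (in metres and radians):
On the way:
1. the spirit level lies flat inside the blue outline on the shelf, let go (x of level in the frame of shelf between 0.102 and 0.128 m and y of level in the frame of shelf between -0.012 and 0.012 m and z of level in the frame of shelf between -0.003 and 0.004 m and angle between the x axis of level and the x axis of shelf, either way round below 0.14 rad and angle between the z axis of level and the z axis of shelf, either way round below 0.03 rad and contact force between each of the arm, the fingers and level below 0.1 N), for 0.3 s.
At the end, for the whole second after the job is handed in: Level flat and untouched in the outline (13 mm along, 12 mm across, 8 degrees); bubble within 5 mm of the middle, shelf within 0.006 rad of level; fingers on the knob with over 3 N, pressing so that the foot bears on its pad with over 2 N; all at rest (all of step 1 and x of bubble_mid in the frame of level_mid between -0.005 and 0.005 m and angle between shelf's own z axis and vertical below 0.006 rad and contact force between foot and pad above 2 N and contact force between the fingers and knob above 3 N and linear speed of level below 0.02 m/s); the arm keeps its last pose, push and grip.
It fails at once if the jar or cup is pushed or knocked over (moved over 30 mm or tipped) (distance of any of spice_jar, steel_cup from where it was at the start of the episode above 0.03 m or angle between any of spice_jar, steel_cup's own z axis and vertical above 0.3 rad).
It also fails if it takes over 64 s, if anything falls off the work surface, if the arm or the gripper's body presses on something with over 40 N, if the wrist force passes 120 N, or if a joint passes its speed limit or range.

## Robot

A 6-joint arm with a two-finger parallel gripper is mounted at the origin on the work surface. World frame = base frame: x ahead of the robot, y to its left, z up, the work surface at z = 0. Lengths are in mm, angles in degrees, forces in N, time in s.
With the tool pointing down it reaches from about 300 to 850 mm from the base axis. Payload 4.2 kg.
Tool frame: the origin (TCP) lies between the finger pads; the fingertips stand ahead of it and the grasp point (between the pads) lies 8 mm behind it (env.tip_reach is the x of the fingertips in the tool frame, in mm); x points along the fingers, y is the direction in which the jaws open and shut, and the axes are right-handed (so a half turn about x gives the same grasp; the last joint's range is limited). The gripper opens to 91 mm and grips with 3 to 60 N. Pads are 32 mm wide; open, the fingers measure 118 mm over their backs; the gripper's body (76 mm by 178 mm) begins 60 mm behind the grasp point.
Start: joints at [-72.708, 18.312, 89.639, -0, 72.044, -1.146], TCP at [181.861, -545.498, 224.976] pointing down, gripper open.
Joint ranges: [-177.97, 177.97], [-48.28, 115.42], [12.27, 149.76], [-77.06, 257.06], [2.81, 150.46], [-146.56, 146.56]. Speed limits (degrees/s): [147.25, 147.25, 180, 180, 180, 180].

## Interface

Orientations are given as [roll, pitch, yaw] about the fixed x, y, z axes, in that order (R = Rz(yaw) Ry(pitch) Rx(roll)).
In Python, from workcell import env, cams gives the robot as it stands.
- The arm moves only by the tool arm_command, never from a script. Its argument "deltas" is a list of rows, each a list of 3 entries, a list of its own where there are three numbers: the opening, from 0 (shut) to 1 (fully open), then the shift along the world's x, y, z in mm, then the turn about the world's z in rad. A call has 1 to 20 rows; each row is the pose to reach, as a shift and turn from the pose commanded when the call began; what a row does not reach only later rows make up. A row lasts 1/10 s, in which the tool goes at most 50 mm and 8.59 degrees, less where a joint would pass 70% of its speed; a pose out of reach is approached as far as the arm can. A call with a gripper value outside its range is refused whole. The fingers move at their own pace and stop on an object; "grip_force" is the grip in N (left out, the last holds). Time passes only in rows, so rows that repeat a pose let the fingers close. It gives the time, the measured TCP pose, the force and the opening at its end, in the units of the state.
- env.state(): the state, without advancing time (a new reading comes with each control period).
- cams.grab_frame(name): name is "scene" or "top" or "wrist"; returns a dict with "img" (384x512x3 uint8, red, green, blue), "K" (3x3 intrinsics, pixels), "rvec" (rotation vector, rad) and "tvec" (3), from world to camera coordinates, as OpenCV has them. Camera axes: x right, y down, z forward; pixel columns grow to the right and rows downward; lengths in mm; the calibration is good to about 2 mm. A picture is of the moment at which its call begins. There is no depth.
- env.job_done(): hands the job in, once; it reports no verdict.
Trained networks look in a picture, given as the dict that the camera call returned (one of the last four; its "shot" number tells which), for a name from the list of things; names that differ only in an ending like _2 or _b are one class to them, and where a whole thing is asked for, a point or a joint stands for the part that bears it (a point fixed in the world has none). Each returns a list of dicts, best first, with "conf" (0 to 1); they miss things now and then, are a little off and sometimes report something else, mostly with a low value. They report only what shows in the picture. A call takes as long as a camera call. They do not tell look-alikes from the thing itself.
- cams.silhouettes(picture, name): "region" (384x512 bool, what is visible of it) and "centre" ([column, row] in pixels, amid what is visible of it).
The state is a dict: "time_s": time; "qpos": joint angles; "qvel": joint speeds; "effort": joint torques, N m; "ee_pos": TCP position; "ee_rot": TCP orientation; "force": force on the tool from outside, world axes, zero at the start; "torque": the same for the moment, N m; "gripper_width": finger opening in mm.
Only numpy, scipy, OpenCV 4.12 (cv2) and the standard library are available. Lean on these libraries where they do the work, as an engineer would, in place of code of your own. Each camera call takes 0.05 s, during which the arm holds its last target.

## Working session

There is one attempt and no reset: what is moved stays moved. The work goes in short steps, Python scripts to look and compute and a tool call to move; the robot and the scene stay as the last step left them, time stands still between calls to the robot, and variables do not carry over. Pictures are saved under pics/ and viewed, and the job is handed in when it is done.

Besides the shell and the picture viewer there is one more tool, called by a JSON object that holds its "name" and its "arguments", one argument or row to a line. arm_command: Moves the arm, as the interface text tells. Its arguments: {"type":"object","properties":{"deltas":{"type":"array","items":{"type":"array"}},"grip_force":{"type":"number"}},"required":["deltas"]}

```bash
ls; mkdir -p pics
cat > h.py <<'E'
from workcell import env, cams
import numpy as np, cv2
def grab(n,save=None):
    f=cams.grab_frame(n)
    if save: cv2.imwrite('pics/'+save,f['img'][:,:,::-1])
    return f
def cam(f):
    R=cv2.Rodrigues(np.array(f['rvec'],float))[0]; t=np.array(f['tvec'],float).ravel(); return np.array(f['K']),R,t
def ray(f,px):
    K,R,t=cam(f); d=R.T@np.linalg.inv(K)@np.array([px[0],px[1],1.]); return -R.T@t,d/np.linalg.norm(d)
def onz(f,px,z):
    o,d=ray(f,px); return o+d*(z-o[2])/d[2]
def proj(f,p):
    K,R,t=cam(f); q=K@(R@np.array(p,float)+t); return q[:2]/q[2]
def tri(obs):
    A=np.zeros((3,3));b=np.zeros(3)
    for f,px in obs:
        o,d=ray(f,px);M=np.eye(3)-np.outer(d,d);A+=M;b+=M@o
    return np.linalg.solve(A,b)
E
python3 - <<'E'
from h import *
np.set_printoptions(precision=1,suppress=True)
fs={n:grab(n,n+'0.png') for n in ('scene','top','wrist')}
for n,f in fs.items():
    print(n,ray(f,(256,192)))
    for k in ('level','bubble_mid','shelf','outline','knob','foot','pad','spice_jar','steel_cup'):
        if n=='wrist' and k in('foot','pad'):continue
        try:
            for s in cams.silhouettes(f,k)[:3]: print(n,k,round(s['conf'],2),np.array(s['centre']),s['region'].sum())
        except Exception as e: print(n,k,e)
print(env.state(), env.tip_reach)
E
```

```text
pics
scene (array([1296.3, -394. ,  944.7]), array([-0.6,  0.3, -0.7]))
scene level 0.72 [149.3 197.9] 434
scene level 0.7 [115.1 250.1] 753
scene level 0.27 [263.8 182.6] 5248
scene shelf 0.55 [265.4 180.8] 5196
scene outline 0.94 [263.2 182.1] 5320
scene knob 0.57 [306.7 158.5] 207
scene pad 0.53 [264.  180.3] 5180
scene spice_jar 0.7 [341.  141.4] 400
scene steel_cup 0.84 [167.9 245.5] 811
top (array([ 376.7,  -11.3, 1241.5]), array([ 0.1, -0. , -1. ]))
top level 0.74 [336.8 225.9] 379
top level 0.7 [376.5 179.1] 302
top shelf 0.67 [236.5 186.3] 6031
top outline 0.86 [234.6 187.8] 5977
top knob 0.78 [191.  187.5] 247
top spice_jar 0.7 [130.6 206.6] 360
top steel_cup 0.97 [339.8 164.6] 488
wrist (array([ 250.9, -522.6,  384.4]), array([-0.2, -0.1, -1. ]))
{'time_s': 1.4, 'qpos': array([-72.7,  18.3,  89.6,   0. ,  72. ,  -1.1]), 'qvel': array([-0.1, -0. ,  0.1,  0.1,  0. , -0. ]), 'effort': array([  0. , -41.2, -23.2,   0.1,   0. ,   0. ]), 'ee_pos': array([ 181.9, -545.5,  225. ]), 'ee_rot': array([106.1,  90. , -55.5]), 'force': array([-0.5, -0.2, -0.4]), 'torque': array([ 0.,  0., -0.]), 'gripper_width': 91.05101082453444} 11.0
```

```bash
python3 -c "
import cv2
a=[cv2.imread('pics/%s0.png'%n) for n in('scene','top')]
for n,i in zip('st',a): cv2.imwrite('pics/%s0b.png'%n,cv2.resize(i,(800,600),interpolation=cv2.INTER_CUBIC))"
```

```text
(no output)
```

View pics/s0b.png

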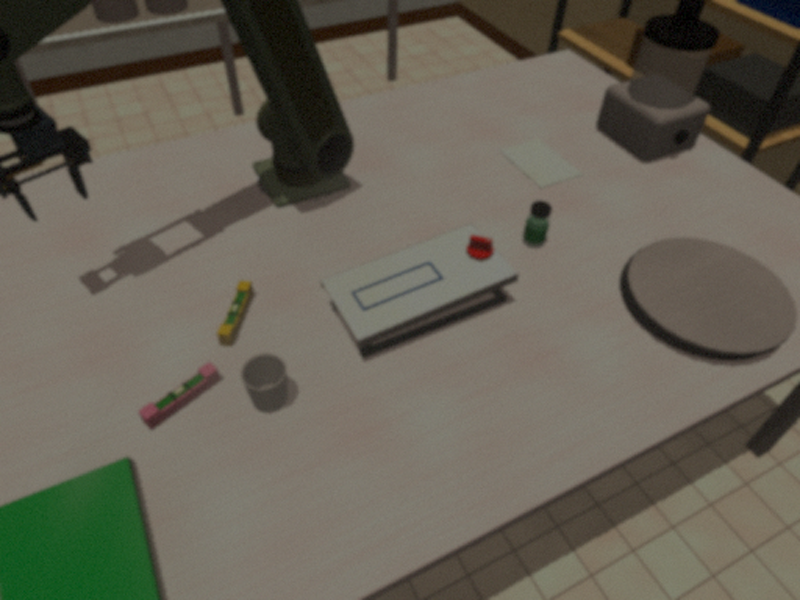

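View pics/t0b.png

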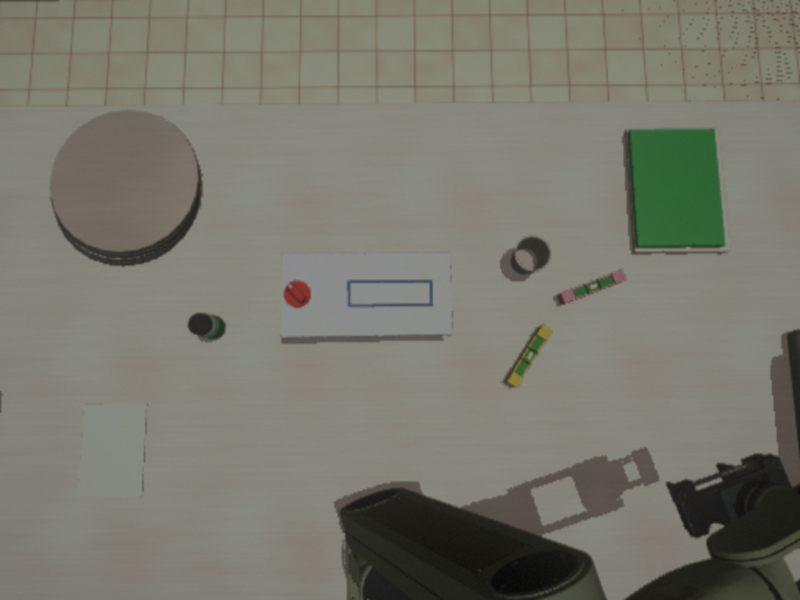

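The scene view shows the yellow level at about (236,312), the pink look-alike at (180,395), the cup at (266,382), the shelf with the knob at (480,247) and the jar at (537,222), all in 800x600 pixels. The top view has the yellow level at (529,356), the outline at (390,293), the knob at (297,293), the jar at (207,326) and the cup at (530,255). Next I'll measure these.

```bash
cat > m.py <<'E'
from h import *
np.set_printoptions(precision=1,suppress=True)
def blob(f,lo,hi,box):
    hsv=cv2.cvtColor(f['img'],cv2.COLOR_RGB2HSV)
    m=cv2.inRange(hsv,lo,hi); k=np.zeros_like(m); x0,y0,x1,y1=box; k[y0:y1,x0:x1]=m[y0:y1,x0:x1]
    return k
Y=((18,110,40),(34,255,255)); B=((100,60,30),(130,255,255)); RD=((0,150,60),(8,255,255))
def rect(m):
    p=cv2.findNonZero(m); return cv2.minAreaRect(p), len(p)
E
python3 - <<'E'
from m import *
t=grab('top');s=grab('scene')
for n,f,yb,bb,rb in(('top',t,(300,190,370,260),(210,170,290,205),(170,170,210,205)),('scene',s,(130,170,175,230),(215,160,295,205),(290,140,330,175))):
    my=blob(f,*Y,yb); n_,l,st,c=cv2.connectedComponentsWithStats(my); print(n,st[1:,4],c[1:])
    for nm,col,b in(('outl',B,bb),('knob',RD,rb)):
        print(nm,rect(blob(f,*col,b)), [cv2.boxPoints(rect(blob(f,*col,b))[0])])
print('top knob z=90',onz(t,(191,187.5),90))
E
```

```text
top [178   2   2   1   2] [[337.  227.6]
 [345.5 221.5]
 [340.5 229.5]
 [338.  234. ]
 [335.5 237.5]]
outl (((249.5, 187.5), (15.0, 53.0), 90.0), 93) [array([[223., 180.],
       [276., 180.],
       [276., 195.],
       [223., 195.]], dtype=float32)]
knob (((190.00001525878906, 188.00001525878906), (14.142135620117188, 14.142135620117188), 45.0), 160) [array([[180., 188.],
       [190., 178.],
       [200., 188.],
       [190., 198.]], dtype=float32)]
scene [227   1] [[150.3 200.2]
 [147.  199. ]]Traceback (most recent call last):
  File "<stdin>", line 6, in <module>
  File "m.py", line 9, in rect
    p=cv2.findNonZero(m); return cv2.minAreaRect(p), len(p)
                                 ~~~~~~~~~~~~~~~^^^
cv2.error: OpenCV(4.12.0) /io/opencv/modules/imgproc/src/convhull.cpp:143: error: (-215:Assertion failed) total >= 0 && (depth == CV_32F || depth == CV_32S) in function 'convexHull'
```

Run:
```python
from m import *
t=grab('top');s=grab('scene')
cs={}
for n,f in (('t',t),('s',s)):
    for k in('level','outline','knob','spice_jar','steel_cup'):
        r=cams.silhouettes(f,k)
        for q in r[:2]:
            R=cv2.minAreaRect(cv2.findNonZero(q['region'].astype(np.uint8)))
            print(n,k,q['conf'],np.array(q['centre']),R)
            cs.setdefault((n,k),[]).append(q)
lt=[q for q in cs['t','level'] if q['centre'][1]>205][0]; ls=[q for q in cs['s','level'] if q['centre'][1]<215][0]
print('level tri',tri([(t,lt['centre']),(s,ls['centre'])]), onz(t,lt['centre'],33))
p=np.argwhere(lt['region'])[:,::-1].astype(float); w=np.array([onz(t,x,33)[:2] for x in p])
c=w.mean(0);e,v=np.linalg.eigh(np.cov((w-c).T)); print('axis',c,v[:,1],np.degrees(np.arctan2(v[1,1],v[0,1])),np.ptp((w-c)@v,axis=0))
for k in('knob','spice_jar','steel_cup'):
    if (('t',k) in cs and ('s',k) in cs): print(k,tri([(t,cs['t',k][0]['centre']),(s,cs['s',k][0]['centre'])]))
print('outline top px z85', onz(t,(249.5,187.5),85))
print('knob z105',onz(t,(190,188),105))
from scipy.spatial.transform import Rotation
print(Rotation.from_euler('xyz',env.state()['ee_rot'],degrees=True).as_matrix())
```

```text
t level 0.76 [335.4 224.9] ((337.5172119140625, 227.51065063476562), (8.381185531616211, 42.91814422607422), 31.75948143005371)
t level 0.6 [377.2 182.3] ((378.14593505859375, 183.40145874023438), (8.030961036682129, 45.45182800292969), 70.01689147949219)
t outline 0.91 [232.  189.7] ((233.99996948242188, 187.99998474121094), (107.99998474121094, 53.99999237060547), -0.0)
t knob 0.51 [189.2 188.6] ((190.0, 188.0), (16.0, 16.0), 90.0)
t spice_jar 0.76 [131.7 209.1] ((131.75, 207.75), (23.730052947998047, 15.297059059143066), 11.309932708740234)
t spice_jar 0.21 [343.2 164.2] ((340.0, 163.0), (22.0, 24.0), 90.0)
t steel_cup 0.8 [338.8 166. ] ((340.0, 163.0), (24.0, 26.0), 90.0)
s level 0.72 [150.4 202.8] ((150.32383728027344, 200.63401794433594), (12.235259056091309, 43.237613677978516), 22.47943687438965)
s level 0.7 [114.3 253.5] ((114.67601013183594, 253.03201293945312), (16.127614974975586, 57.743186950683594), 55.304847717285156)
s outline 0.64 [262.8 180.3] ((267.9167175292969, 179.49154663085938), (49.474586486816406, 117.17313385009766), 67.20348358154297)
s knob 0.57 [305.7 158.4] ((306.5, 158.5), (15.0, 15.0), 90.0)
s knob 0.16 [343. 143.] ((342.676513671875, 143.2941436767578), (15.522278785705566, 30.802024841308594), 14.03624439239502)
s spice_jar 0.67 [343.1 142.4] ((342.8823547363281, 143.47059631347656), (14.55213737487793, 30.55948829650879), 14.03624439239502)
s steel_cup 0.97 [168.3 246.7] ((168.65985107421875, 244.75820922851562), (37.4818000793457, 28.51875877380371), 84.80557250976562)
level tri [ 423.4 -296.6    8.9] [ 423.9 -286.5   33. ]
axis [ 414.9 -293.5] [-0.8  0.6] 145.76856191412458 [ 28.7 148.7]
knob [543.5 201.1 104.2]
spice_jar [483.4 405.3  53.6]
steel_cup [ 629.1 -306.2   35.1]
outline top px z85 [548.7   5.8  85. ]
knob z105 [546.1 199.9 105. ]
[[ 0.   0.3 -0.9]
 [-0.  -0.9 -0.3]
 [-1.   0.  -0. ]]
```

{"name": "arm_command", "arguments": {
  "deltas": [
    [1,[40,40,0],-0.13],
    [1,[80,80,0],-0.27],
    [1,[115,120,0],-0.4],
    [1,[150,160,0],-0.53],
    [1,[190,205,0],-0.66],
    [1,[215,235,0],-0.8],
    [1,[234,253,0],-0.92],
    [1,[234,253,0],-0.92],
    [1,[234,253,0],-0.92]
  ]
}}

```text
time_s: 3.0
ee_pos: [416.6, -291.6, 225.0]
ee_rot: [92.4, 90.0, -121.6]
force: [-0.6, 0.5, 0.1]
gripper_width: 91.0
```

Run:
```python
from m import *
f=grab('wrist','w1.png'); t=grab('top')
print(env.state()['ee_pos'],env.state()['time_s'],ray(f,(256,192)))
for q in cams.silhouettes(f,'level'):
    print(q['conf'],q['centre'],cv2.minAreaRect(cv2.findNonZero(q['region'].astype(np.uint8))))
```

```text
[ 415.3 -293.1  225. ] 3.1 (array([ 477.1, -332.1,  385.2]), array([-0.2,  0.1, -1. ]))
0.82 [263.4, 166.2] ((263.5, 171.5), (127.0, 23.0), 90.0)
0.79 [269.1, 17.4] ((270.9999694824219, 17.000009536743164), (29.399110794067383, 59.35292053222656), 33.6900634765625)
0.36 [29.8, 196.2] ((28.798141479492188, 199.96047973632812), (164.89344787597656, 80.38771057128906), 45.838417053222656)
```

View pics/w1.png

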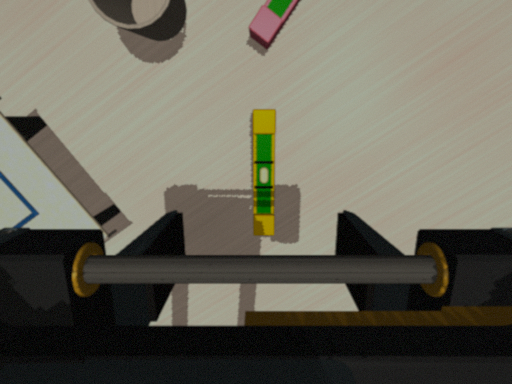

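The wrist view shows the yellow level spanning rows 110–235 at column 264, with its bubble at (264,174). The pink one is at the top edge.

```bash
cat > lv.py <<'E'
from m import *
def yel(f,near):
    m=cv2.inRange(cv2.cvtColor(f['img'],cv2.COLOR_RGB2HSV),(18,130,70),(34,255,255))
    return m
E
python3 - <<'E'
from m import *
f=grab('wrist'); t=grab('top')
s0=env.state();print(s0['ee_pos'],s0['ee_rot'],s0['time_s'])
for z in (30,38): print(z,onz(f,(264,110),z),onz(f,(264,235),z))
a=onz(f,(264,110),38);b=onz(f,(264,235),38);d=a-b;print(np.linalg.norm(d),np.degrees(np.arctan2(d[1],d[0])),(a+b)/2)
# height: bubble/middle from top view & scene & wrist
s=grab('scene')
lt=(337.5,227.5)
print(tri([(f,(264,172)),(t,lt)]))
for z in (0,33): print(proj(t,onz(f,(264,172),z)),proj(s,onz(f,(264,172),z)))
E
```

```text
[ 415.  -293.6  225. ] [  77.3   90.  -137.1] 3.25
30 [ 475.9 -340.4   30. ] [ 350.9 -255.8   30. ]
38 [ 475.9 -340.3   38. ] [ 353.7 -257.6   38. ]
147.4996119347213 -34.09423010420763 [ 414.8 -299.    38. ]
[ 415.  -298.7   12. ]
[336.7 228.6] [151.  202.5]
[339.7 226.7] [148.7 197.1]
```

{"name": "arm_command", "arguments": {
  "deltas": [
    [1,[0,-5,-40],0],
    [1,[0,-5,-80],0],
    [1,[0,-5,-100],0],
    [1,[0,-5,-100],0]
  ]
}}

```text
time_s: 3.7
ee_pos: [413.4, -296.9, 122.2]
ee_rot: [-1.1, 89.6, 144.6]
force: [-0.4, -0.6, -0.1]
gripper_width: 91.1
```

Run:
```python
from m import *
f=grab('wrist','w2.png');s0=env.state();print(s0['ee_pos'],s0['time_s'])
print(proj(f,(414.8,-299,38)),proj(f,(475.9,-340.3,38)),proj(f,(353.7,-257.6,38)))
```

```text
[ 414.8 -297.8  124.1] 3.75
[261.3 200.2] [261.  108.5] [261.5 278.9]
```

View pics/w2.png

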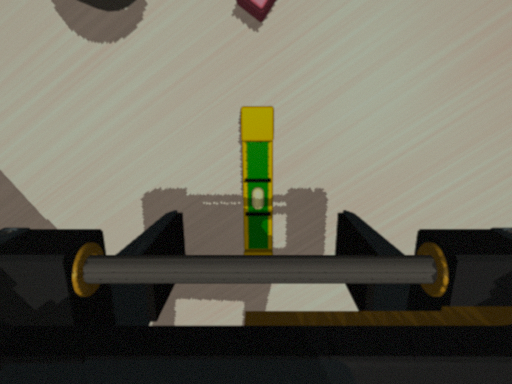

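The level's far end is at row 107, against 108.5 predicted for z=38, so its height agrees. It's centred in the jaws to within about 3 mm. I'll descend and grip.

{"name": "arm_command", "arguments": {
  "deltas": [
    [1,[0,0,-40],0],
    [1,[0,0,-75],0],
    [1,[0,0,-103],0],
    [1,[0,0,-103],0],
    [0,[0,0,-103],0],
    [0,[0,0,-103],0],
    [0,[0,0,-103],0],
    [0,[0,0,-103],0],
    [0,[0,0,-103],0],
    [0,[0,0,-103],0]
  ],
  "grip_force": 25
}}

```text
time_s: 4.75
ee_pos: [416.0, -297.6, 22.3]
ee_rot: [168.9, 90.0, -45.3]
force: [-0.3, 0.4, -0.9]
gripper_width: 46.0
```

{"name": "arm_command", "arguments": {
  "deltas": [
    [0,[0,0,0],0],
    [0,[0,0,0],0],
    [0,[0,0,0],0],
    [0,[0,0,0],0],
    [0,[0,0,0],0],
    [0,[0,0,0],0]
  ]
}}

```text
time_s: 5.35
ee_pos: [415.9, -297.4, 21.9]
ee_rot: [-68.7, 90.0, 77.0]
force: [0.9, 1.6, 0.9]
gripper_width: 26.0
```

{"name": "arm_command", "arguments": {
  "deltas": [
    [0,[0,0,50],0],
    [0,[0,0,100],0.1],
    [0,[10,20,150],0.25],
    [0,[20,50,190],0.4],
    [0,[35,80,200],0.54],
    [0,[45,110,200],0.69],
    [0,[60,140,200],0.83],
    [0,[70,165,200],0.98],
    [0,[80,190,200],1.12],
    [0,[95,215,200],1.27],
    [0,[105,240,200],1.41],
    [0,[115,265,200],1.56],
    [0,[125,285,200],1.7],
    [0,[133,304,200],1.85],
    [0,[133,304,200],1.99],
    [0,[133,304,200],2.14],
    [0,[133,304,200],2.18],
    [0,[133,304,200],2.18],
    [0,[133,304,200],2.18]
  ]
}}

```text
time_s: 7.25
ee_pos: [548.5, 6.4, 221.4]
ee_rot: [-80.2, 89.9, -169.7]
force: [-1.0, -1.2, -2.9]
gripper_width: 25.9
```

Run:
```python
from m import *
f=grab('wrist','w3.png');t=grab('top','t3.png');s=grab('scene','s3.png')
s0=env.state();print(s0['ee_pos'],s0['ee_rot'],s0['time_s'],s0['qpos'],ray(f,(256,192)))
print(proj(f,(548.7,5.8,85)),proj(f,(544.8,200,105)))
```

```text
[548.7   6.4 221.8] [ -73.1   90.  -162.5] 7.4 [-0.5 16.1 93.4 -0.  70.6 -1.1] (array([548.5,  78.5, 381.5]), array([-0. , -0.2, -1. ]))
[259.4 188.5] [256.8 -48.4]
```

View pics/w3.png

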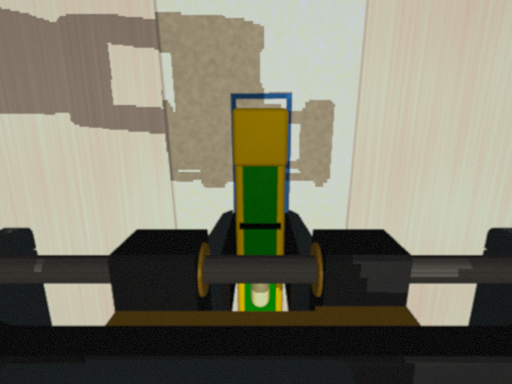

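View pics/t3.png

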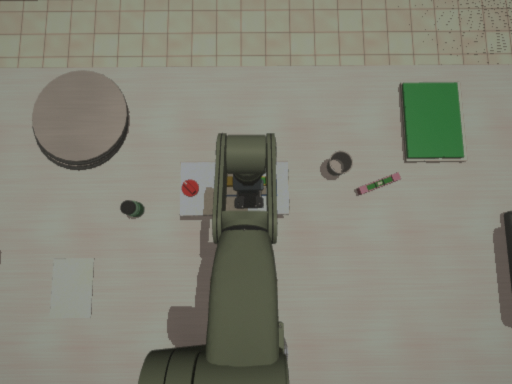

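View pics/s3.png

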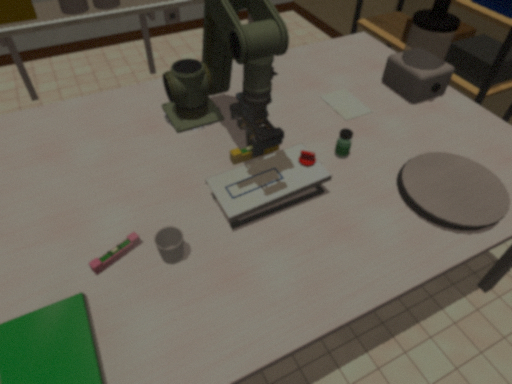

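The wrist view shows the level held over the outline. The outline's knob end is at row 95, columns 232–291, and the level's far end is at row 109, columns 234–288.

Run:
```python
from m import *
f=grab('wrist')
im=cv2.cvtColor(f['img'],cv2.COLOR_RGB2HSV)
m=cv2.inRange(im,B[0],B[1]); r=np.argwhere(m[85:220]); 
for row in range(90,210,10):
    c=np.where(m[row,200:320])[0]+200; print(row,c.min() if len(c) else None,c.max() if len(c) else None,len(c))
for z in (88,90,92): print(z,onz(f,(232,95),z),onz(f,(291,95),z),onz(f,(262,93.5),z))
for z in (236,238): print('lev end',onz(f,(234,109),z),onz(f,(288,109),z))
print('edges shelf',onz(f,(159,20),91),onz(f,(365,20),91),onz(f,(170,150),90),onz(f,(356,150),90))
```

```text
90 None None 0
100 231 290 9
110 231 290 4
120 289 289 1
130 288 290 3
140 288 289 2
150 288 289 2
160 287 289 3
170 233 288 5
180 233 288 5
190 233 288 6
200 234 287 5
88 [522.9  94.8  88. ] [577.2  95.4  88. ] [550.5  96.4  88. ]
90 [523.1  94.7  90. ] [577.   95.3  90. ] [550.5  96.3  90. ]
92 [523.3  94.6  92. ] [576.8  95.1  92. ] [550.5  96.2  92. ]
lev end [536.7  80.5 236. ] [561.6  80.7 236. ]
lev end [536.8  80.4 238. ] [561.5  80.7 238. ]
edges shelf [461.3 155.3  91. ] [638.2 157.2  91. ] [463.2  44.   90. ] [641.   45.8  90. ]
```

{"name": "arm_command", "arguments": {
  "deltas": [
    [0,[2,0,-30],0.01],
    [0,[2,0,-60],0.01],
    [0,[2,0,-85],0.01],
    [0,[2,0,-97],0.01],
    [0,[2,0,-103],0.01],
    [0,[2,0,-107],0.01],
    [0,[2,0,-109],0.01],
    [0,[2,0,-109],0.01]
  ]
}}

```text
time_s: 8.25
ee_pos: [551.4, 6.5, 113.7]
ee_rot: [89.0, 89.9, 0.2]
force: [0.3, -0.3, -2.2]
gripper_width: 25.7
```

{"name": "arm_command", "arguments": {
  "deltas": [
    [0,[0,0,-2],0],
    [0,[0,0,-4],0],
    [0,[0,0,-5],0],
    [0,[0,0,-5],0],
    [0,[0,0,-5],0]
  ]
}}

```text
time_s: 8.75
ee_pos: [551.5, 6.6, 108.5]
ee_rot: [95.2, 89.9, 6.4]
force: [0.7, -0.9, 0.6]
gripper_width: 25.8
```

{"name": "arm_command", "arguments": {
  "deltas": [
    [0.6,[0,0,0],0],
    [0.6,[0,0,0],0],
    [0.6,[0,0,0],0],
    [0.6,[0,0,0],0],
    [0.6,[0,0,0],0],
    [0.6,[0,0,0],0],
    [0.6,[0,0,0],0],
    [0.6,[0,0,20],0],
    [0.6,[0,0,60],0],
    [0.6,[0,0,100],0],
    [0.6,[0,40,112],0],
    [0.6,[-2,80,112],0],
    [0.6,[-4,120,112],0],
    [0.6,[-4,120,112],0],
    [0.6,[-4,120,112],0]
  ]
}}

```text
time_s: 10.25
ee_pos: [546.6, 126.9, 219.8]
ee_rot: [-19.4, 90.0, -108.1]
force: [-0.9, 1.1, -0.9]
gripper_width: 54.3
```

Run:
```python
from m import *
f=grab('wrist','w4.png');t=grab('top','t4.png');s=grab('scene','s4.png')
s0=env.state();print(s0['ee_pos'],s0['ee_rot'],s0['time_s'],s0['gripper_width'])
for q in cams.silhouettes(f,'knob'): print(q['conf'],q['centre'],q['region'].sum())
```

```text
[546.9 125.4 219.8] [ -27.5   90.  -116.3] 10.4 54.76274373011607
0.93 [260.9, 111.8] 3305
```

View pics/w4.png

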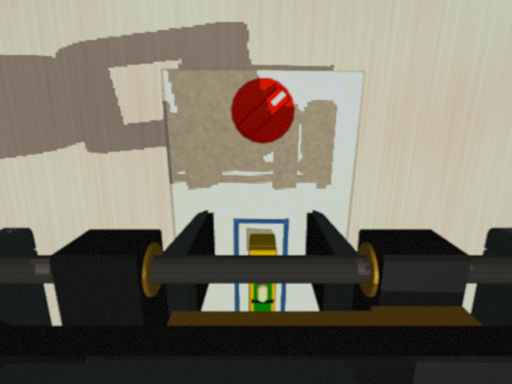

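View pics/s4.png

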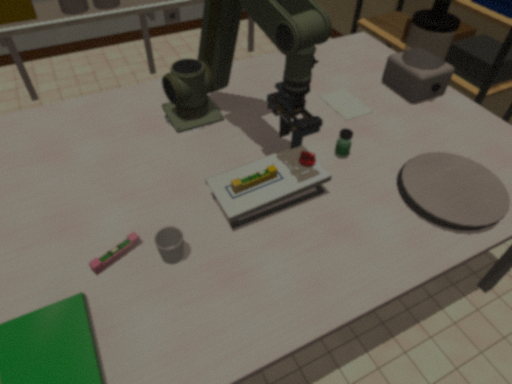

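View pics/t4.png

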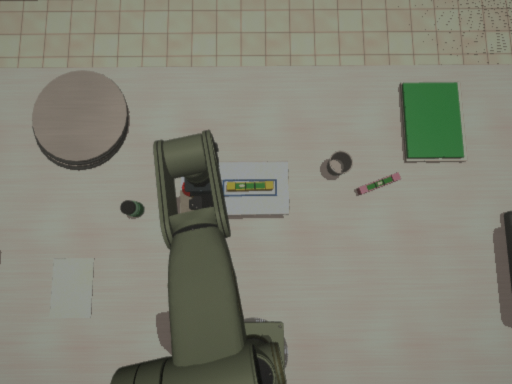

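The level lies inside the outline in all three views: wrist at columns 249–275 within 234–288, scene at (254,181), top at (250,186). The knob is at (262,110) in the wrist view. I'll zoom in to read the bar's direction.

Run:
```python
import cv2
i=cv2.imread('pics/w4.png'); cv2.imwrite('pics/w4z.png',cv2.convertScaleAbs(cv2.resize(i[60:310,200:330],None,fx=2.4,fy=2.4,interpolation=cv2.INTER_CUBIC),alpha=1.3))
cv2.imwrite('pics/w4k.png',cv2.convertScaleAbs(cv2.resize(i[70:150,220:305],None,fx=7,fy=7,interpolation=cv2.INTER_CUBIC),alpha=1.5))
```

```text
(no output)
```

View pics/w4k.png

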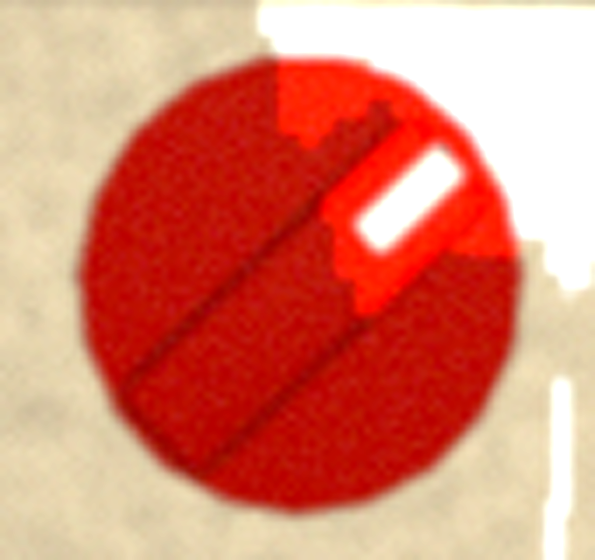

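Run:
```python
from m import *
f=grab('wrist')
px=lambda u,v:(220+u/7,70+v/7)
for z in (130,133):
    a=onz(f,px(165,425),z);b=onz(f,px(442,160),z);d=b-a;print(z,(a+b)/2,np.linalg.norm(d),np.degrees(np.arctan2(d[1],d[0])))
print('flange',onz(f,px(300,285),104), np.linalg.norm(onz(f,px(80,285),104)-onz(f,px(520,285),104)))
s0=env.state();print(s0['ee_pos'],s0['ee_rot'],s0['qpos'])
# level
for u in ((249,235),(275,235)): print('lev end',onz(f,u,90+38))
for u in ((234,220),(288,220)): print('outl',onz(f,u,89))
```

```text
130 [548.8 198.7 130. ] 42.681005072387585 43.91432188266505
133 [548.8 198.7 133. ] 42.16887008689762 43.914321882665085
flange [548.9 199.9 104. ] 55.015252166199566
[547.  125.3 219.9] [ -6.9  90.  -95.8] [11.7 17.3 91.9 -0.  70.8 10.6]
lev end [538.7  93.  128. ]
lev end [561.8  93.4 128. ]
outl [522.2  92.8  89. ]
outl [576.9  93.8  89. ]
```

{"name": "arm_command", "arguments": {
  "deltas": [
    [0.6,[0,25,0],-0.14],
    [0.6,[1,50,0],-0.28],
    [0.6,[2,75,0],-0.42],
    [0.6,[2,75,0],-0.56],
    [0.6,[2,75,-20],-0.7],
    [0.6,[2,75,-40],-0.82],
    [0.6,[2,75,-50],-0.82],
    [0.6,[2,75,-50],-0.82],
    [0.6,[2,75,-50],-0.82]
  ]
}}

```text
time_s: 11.4
ee_pos: [549.4, 201.2, 170.5]
ee_rot: [146.6, 90.0, 10.9]
force: [0.5, -0.3, 0.0]
gripper_width: 54.6
```

Run:
```python
from m import *
f=grab('wrist','w5.png');s=grab('scene','s5.png')
s0=env.state();print(s0['ee_pos'],s0['ee_rot'],s0['time_s'],s0['gripper_width'],s0['qpos'])
print(proj(f,(548.8,198.7,132)),proj(f,(549,200,104)))
i=cv2.imread('pics/s5.png'); cv2.imwrite('pics/s5z.png',cv2.resize(i[110:240,190:370],None,fx=4,fy=4,interpolation=cv2.INTER_CUBIC))
```

```text
[549.6 201.5 171.1] [152.5  89.9  16.8] 11.5 54.89184139174462 [19.  21.4 93.1 -0.  65.4 64.8]
[261.  225.1] [259.8 211.2]
```

View pics/w5.png

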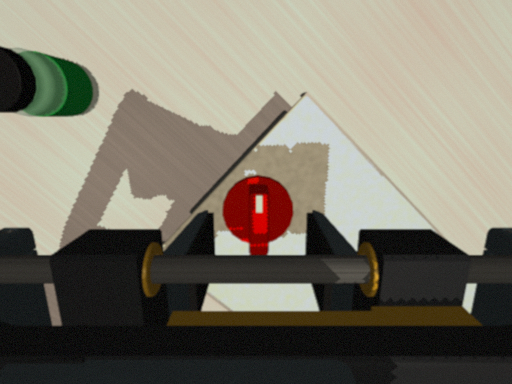

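View pics/s5z.png

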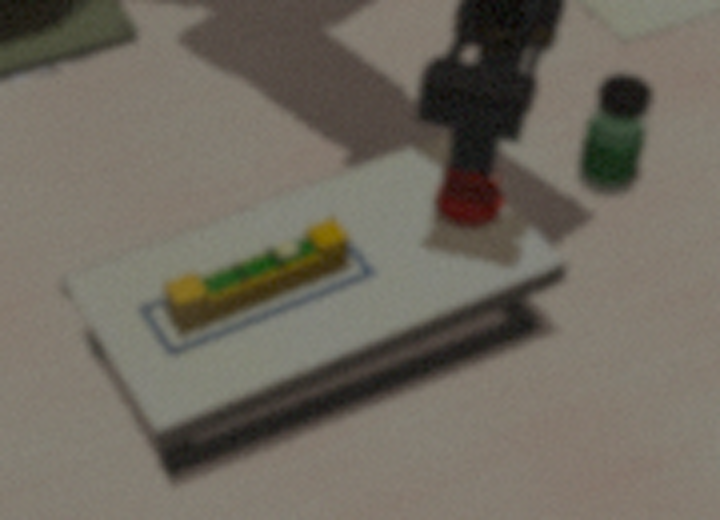

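The bar now runs straight up between the jaws at column 259, with the flange centre at (258,210) as predicted. I'll descend and press.

{"name": "arm_command", "arguments": {
  "deltas": [
    [0.3,[0,-1,-15],0],
    [0.3,[0,-1,-30],0],
    [0.3,[0,-1,-40],0],
    [0.3,[0,-1,-46],0],
    [0.3,[0,-1,-50],0],
    [0.3,[0,-1,-54],0],
    [0.3,[0,-1,-56],0],
    [0.3,[0,-1,-56],0]
  ],
  "grip_force": 25
}}

```text
time_s: 12.3
ee_pos: [549.2, 200.8, 114.2]
ee_rot: [165.8, 89.9, 30.0]
force: [-0.5, 0.9, 1.3]
gripper_width: 27.7
```

{"name": "arm_command", "arguments": {
  "deltas": [
    [0.3,[0,0,-2],0],
    [0.3,[0,0,-4],0],
    [0.3,[0,0,-5],0],
    [0.3,[0,0,-5],0],
    [0.3,[0,0,-5],0]
  ]
}}

```text
time_s: 12.8
ee_pos: [549.2, 200.9, 109.3]
ee_rot: [168.6, 89.9, 32.8]
force: [-0.3, 3.1, 4.4]
gripper_width: 27.1
```

{"name": "arm_command", "arguments": {
  "deltas": [
    [0.3,[0,0,-1],0],
    [0.3,[0,0,-2],0],
    [0.3,[0,0,-3],0],
    [0.3,[0,0,-3],0],
    [0.3,[0,0,-3],0]
  ]
}}

```text
time_s: 13.3
ee_pos: [549.2, 201.0, 106.7]
ee_rot: [176.2, 89.9, 40.4]
force: [-0.5, 4.8, 7.5]
gripper_width: 27.1
```

{"name": "arm_command", "arguments": {
  "deltas": [
    [0.3,[0,0,-1],0],
    [0.3,[0,0,-2],0],
    [0.3,[0,0,-3],0],
    [0.3,[0,0,-3],0],
    [0.3,[0,0,-3],0]
  ]
}}

```text
time_s: 13.8
ee_pos: [549.2, 201.0, 106.3]
ee_rot: [170.5, 89.8, 34.7]
force: [-4.0, 2.2, 22.0]
gripper_width: 27.6
```

Run:
```python
from m import *
s=grab('scene','s6.png');t=grab('top','t6.png')
s0=env.state();print(s0['ee_pos'],s0['time_s'],s0['force'],s0['torque'])
i=cv2.imread('pics/s6.png'); cv2.imwrite('pics/s6z.png',cv2.resize(i[130:230,200:340],None,fx=5.5,fy=5.5,interpolation=cv2.INTER_CUBIC))
```

```text
[549.3 201.  106.3] 13.9 [-4.7  2.4 20.2] [0.6 1.1 0. ]
```

View pics/s6z.png

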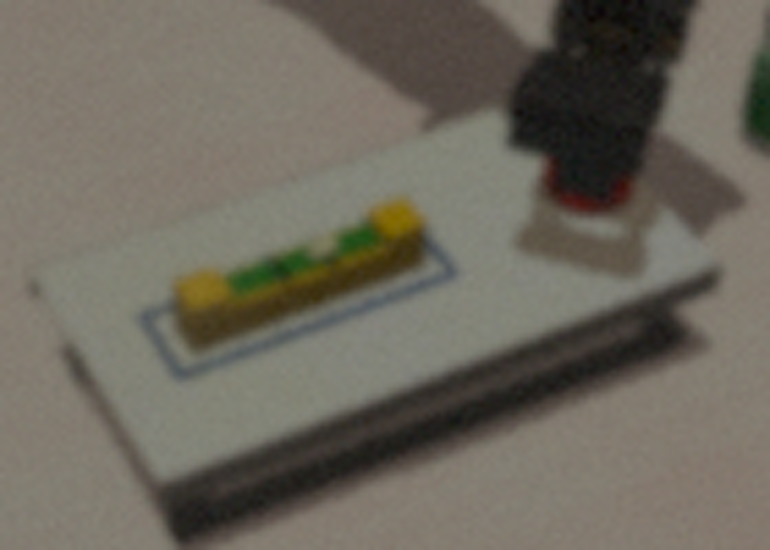

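Foot contact is clear: the z force jumped to about 20 N at z=106.3. The bubble sits toward the knob end of the middle. I'll grip the bar next.

{"name": "arm_command", "arguments": {
  "deltas": [
    [0,[0,0,1],0],
    [0,[0,0,1],0],
    [0,[0,0,1],0],
    [0,[0,0,1],0],
    [0,[0,0,1],0],
    [0,[0,0,1],0]
  ],
  "grip_force": 30
}}

```text
time_s: 14.5
ee_pos: [547.9, 202.4, 106.4]
ee_rot: [-122.9, 89.8, 101.2]
force: [-6.6, 7.9, 17.5]
gripper_width: 13.9
```

```bash
cat > b.py <<'E'
import sys
from m import *
def meas(f,n,show=False):
    # find bubble offset along level using three features: network + projections
    q=cams.silhouettes(f,'bubble_mid')
    return [(round(x['conf'],2),np.array(x['centre']),int(x['region'].sum())) for x in q[:3]]
if __name__=='__main__':
    k=sys.argv[1]
    s=grab('scene','s%s.png'%k);t=grab('top','t%s.png'%k);w=grab('wrist','w%s.png'%k)
    s0=env.state();print(s0['ee_pos'],s0['time_s'],s0['force'],s0['torque'],s0['gripper_width'],s0['qpos'])
    for n,b,sz in(('s',(205,160,290,200),9),('t',(215,170,290,205),9)):
        i=cv2.imread('pics/%s%s.png'%(n,k)); c=i[b[1]:b[3],b[0]:b[2]]
        cv2.imwrite('pics/%s%sz.png'%(n,k),cv2.convertScaleAbs(cv2.resize(c,None,fx=sz,fy=sz,interpolation=cv2.INTER_CUBIC),alpha=1.4))
E
python3 b.py 7
```

```text
[547.9 202.4 106.4] 14.65 [-6.6  6.  16.8] [ 1.5  1.3 -0. ] 13.747195721587955 [19.  24.7 98.1  0.3 57.2 64.7]
```

View pics/s7z.png

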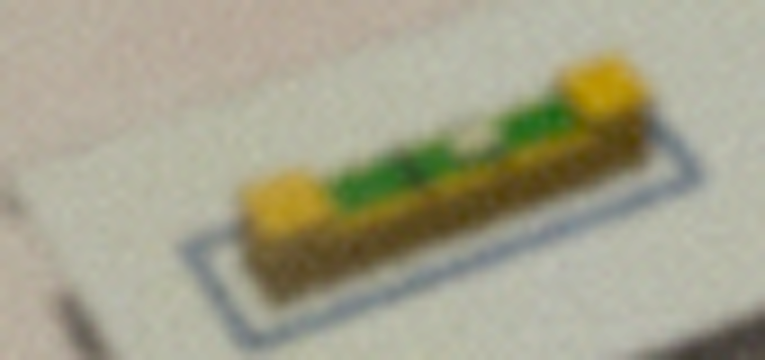

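View pics/t7z.png

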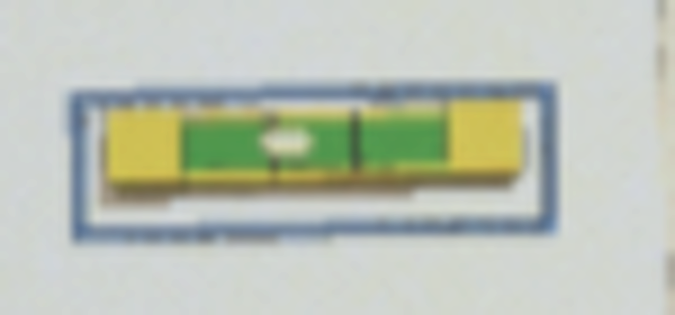

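View pics/w7.png

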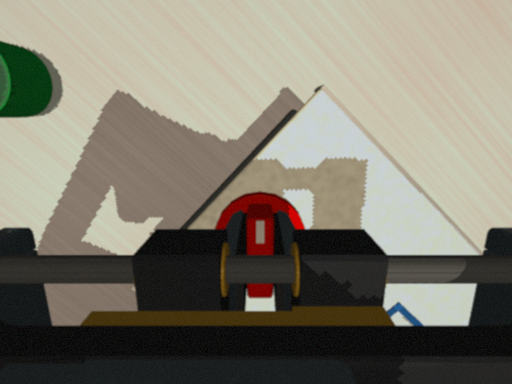

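The top view has the lines at u=274 and 355 and the bubble at 287, so it is about 10 mm toward the knob. That means roughly 0.58 rad anticlockwise, following about 3.5 mm down.

{"name": "arm_command", "arguments": {
  "deltas": [
    [0,[-0.5,0.7,0],0],
    [0,[-1,1.5,-0.3],0.05],
    [0,[-1,1.5,-0.6],0.12],
    [0,[-1,1.5,-1.2],0.2],
    [0,[-1,1.5,-1.7],0.28],
    [0,[-1,1.5,-2.2],0.36],
    [0,[-1,1.5,-2.7],0.44],
    [0,[-1,1.5,-3.1],0.51],
    [0,[-1,1.5,-3.5],0.58],
    [0,[-1,1.5,-3.5],0.58],
    [0,[-1,1.5,-3.5],0.58],
    [0,[-1,1.5,-3.5],0.58],
    [0,[-1,1.5,-3.5],0.58],
    [0,[-1,1.5,-3.5],0.58],
    [0,[-1,1.5,-3.5],0.58],
    [0,[-1,1.5,-3.5],0.58],
    [0,[-1,1.5,-3.5],0.58],
    [0,[-1,1.5,-3.5],0.58]
  ]
}}

```text
time_s: 16.45
ee_pos: [547.4, 202.8, 102.8]
ee_rot: [177.3, 89.9, 74.8]
force: [-5.4, 5.0, 17.2]
gripper_width: 13.7
```

```bash
python3 b.py 8
```

```text
[547.4 202.8 102.8] 16.6 [-5.4  5.5 17.7] [0.6 1.  0.1] 13.833293285470694 [19.2 24.8 98.4  0.1 56.7 31.6]
```

View pics/t8z.png

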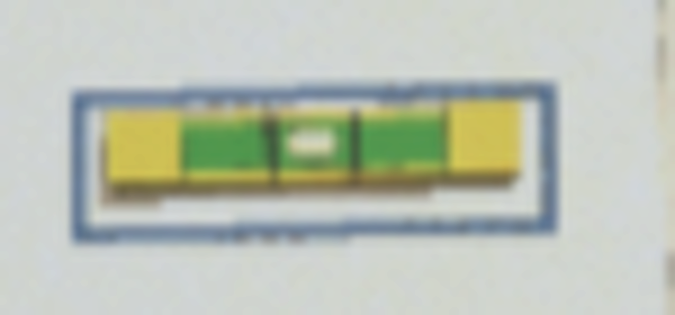

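View pics/s8z.png

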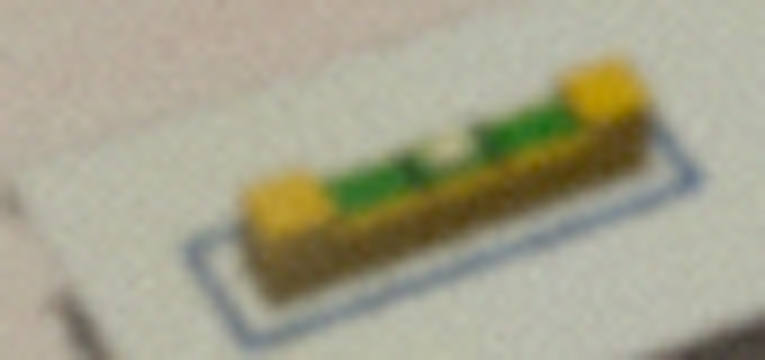

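View pics/w8.png

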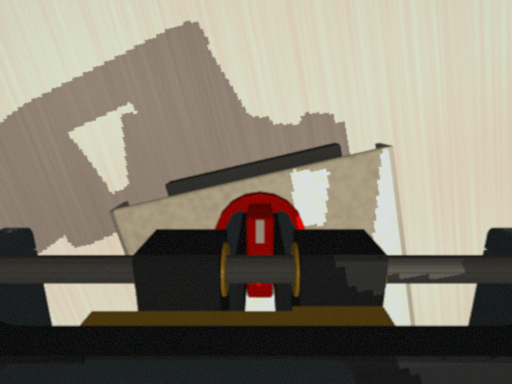

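The bubble is now at u=311, with the middle at 314.5, so it is about 1 mm off. I'll let it settle and recheck.

{"name": "arm_command", "arguments": {
  "deltas": [
    [0,[0,0,0],0],
    [0,[0,0,0],0],
    [0,[0,0,0],0],
    [0,[0,0,0],0],
    [0,[0,0,0],0],
    [0,[0,0,0],0],
    [0,[0,0,0],0],
    [0,[0,0,0],0],
    [0,[0,0,0],0],
    [0,[0,0,0],0],
    [0,[0,0,0],0],
    [0,[0,0,0],0],
    [0,[0,0,0],0],
    [0,[0,0,0],0],
    [0,[0,0,0],0]
  ]
}}

```text
time_s: 18.1
ee_pos: [547.4, 202.8, 102.8]
ee_rot: [179.1, 89.9, 76.6]
force: [-4.5, 4.8, 17.9]
gripper_width: 14.1
```

```bash
python3 b.py 9
```

```text
[547.4 202.8 102.8] 18.25 [-4.9  5.3 17. ] [0.7 0.9 0.2] 14.167654180748686 [19.2 24.8 98.4  0.1 56.7 31.6]
```

View pics/t9z.png

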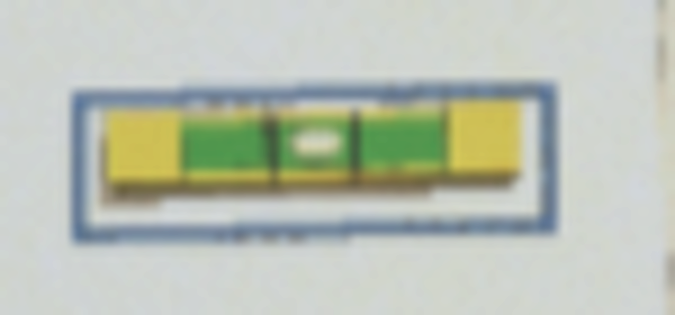

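View pics/t9.png

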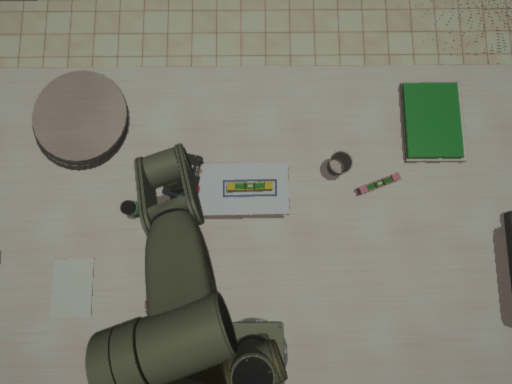

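The bubble has settled at u=317, about 1 mm from the middle. The level is in its outline, the push is a steady 17–18 N, and the jar and cup are where they were. I'll hand in.

```bash
python3 -c "
from workcell import env
print(env.job_done()); s=env.state(); print(s['time_s'],s['ee_pos'],s['force'],s['gripper_width'])"
```

```text
the job is handed in; nothing more can be done
None
the job is handed in; nothing more can be done
```

I laid the yellow level in the blue outline and let go of it. Then I pressed the red knob until the foot met its pad and turned it 0.58 rad anticlockwise, following it down. I handed in at about 18 s while still gripping and pressing.

**Last checks, all within limits:**
- **Bubble:** about 1 mm from the middle in the top view, lying between the black lines.
- **Shelf:** level to within about 1 mrad, worked out from the tool height.
- **Push:** a steady 17–18 N. The spring takes about 7 N, so an estimated 10 N bears on the pad. I could not measure the pad force directly.
- **Level:** inside the outline and untouched, about 2 mm off across and turned about 1°.
- **Jar and cup:** no movement visible in the camera views.

**Disagreements:** a first two-camera estimate put the level's mid-height at 9–12 mm, far below the 33 mm given. Two wrist-camera views agreed with the given height, so I used that. A sideways force of 5–7 N remained on the grip from the jaws being slightly off the knob's centre.

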